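Load the dry block and show a vial's base to the camera

TASK

Put the two small vials standing on the table into the two small bores of the metal block, one in each and standing upright on the bottom. Only then take the tall vial out of the block's wide bore and hold its base up to the lens of the inspection camera: centred in front of the lens and 6 cm from it, the vial in line with the slanted line of sight with its cap away from the lens. Finish still holding it there, clear of everything and motionless; do not disturb the tall vial on the table, the dropper bottle or the tape roll.

Things in the scene. Friction and masses are not known exactly. Their poses are not given: they have to be found in the camera images.
- small_vial_1: closed screw-cap glass vial, 15 mm diameter, 35 mm high, standing on the table; the body reaches up to 29 mm, the cap above it is 13 mm wide. Origin: centre of its underside; z points up to the cap. It changes places at random with the other small vial and the other tall vial. 15 to 30 g.
- small_vial_2: closed screw-cap glass vial, 15 mm diameter, 35 mm high, the same shape as the other small vial, standing on the table. Origin: centre of its underside; z points up to the cap. 15 to 30 g.
- tall_vial: closed screw-cap glass vial, 24 mm diameter, 51 mm high, standing in the wide bore of the block at the start with its underside 12 mm above the table; glass body to 43 mm with a rounded shoulder at its top, then the cap, 20 mm wide. Origin: centre of its underside (its base); z points along its axis to the cap. 15 to 30 g.
- block: fixed block of bare aluminium on a black rubber foot, 50 mm (x) by 150 mm (y) by 30 mm high, its long side within 0.4 rad of the y direction. Three round bores in a row along its own y axis, 48 mm apart, all 18 mm deep (floors 12 mm above the table): two small ones 21 mm wide, and at the +y end a wide one, 27 mm wide, that holds the tall vial. Origin: centre of the underside; z up.
- bore_a (a point): centre of the mouth of the small bore at the -y end of the block (30 mm above the table); 21 mm wide, 18 mm deep, rim chamfered
- bore_b (a point): centre of the mouth of the small bore in the middle of the block (30 mm above the table); 21 mm wide, 18 mm deep, rim chamfered
- bore_c (a point): centre of the mouth of the wide bore at the +y end of the block (30 mm above the table); 27 mm wide, 18 mm deep
- camera_stand: fixed stand of the inspection camera: dark steel base 70 x 78 mm, 16 mm thick, with two aluminium cheeks up to 70 mm. Origin: on the table under the stand; z up, its -x side is where the camera looks.
- camera_head: the inspection camera on that stand: grey housing 44 x 46 x 50 mm with a black lens barrel 29 to 34 mm wide, tilted 20 degrees from straight up so that it looks up and back, roughly towards the robot. Origin: centre of the front face of the lens (about 100 mm above the table); its z axis points out of the lens along the line of sight, 20 degrees from vertical. The base of the tall vial belongs at 60 mm along this z axis, with the vial's own z in the same direction.
- other_vial: closed screw-cap glass vial, 24 mm diameter, 51 mm high, standing on the table; not part of the job, leave it alone. Origin: centre of its underside.
- dropper_bottle: brown dropper bottle with a black cap, 37 mm wide, 85 mm high; leave it alone. Origin: centre of its underside.
- tape: roll of label tape lying flat, 55 mm wide, 19 mm high; leave it alone. Origin: centre of its underside.

How it is judged:
By the outcome, as a careful person would: the job done as asked, in the order asked, and still so for the second after the job is handed in, while the arm keeps its last pose, push and grip.
It also fails if it takes over 64 s, if anything falls off the work surface, if the arm or the gripper's body presses on something with over 40 N, if the wrist force passes 120 N, or if a joint passes its speed limit or range.

ROBOT

A 6-joint arm with a two-finger parallel gripper is mounted at the origin on a cart in front of the work surface, level with it; the furniture and walls round the work are solid. World frame = base frame: x ahead of the robot, y to its left, z up, the work surface at z = 0. Lengths are in m, angles in degrees, forces in N, time in s.
With the tool pointing down it reaches from about 0.35 to 0.875 m from the base axis. Payload 4.2 kg.
Tool frame: the origin (TCP) lies at the very end of the fingers, on their centre line; the grasp point (between the pads) lies 19 mm behind it; z points along the fingers, y is the line along which they close (so a half turn about z gives the same grasp; the last joint's range is limited). The gripper opens to 87 mm and grips with 3 to 60 N. Pads are 19 mm wide; open, the fingers measure 117 mm over their backs; the gripper's body (75 mm by 190 mm) begins 51 mm behind the grasp point.
Start: joints at [-58.637, 22.042, 0.453, 0, -68.411, -14.817], TCP at [0.178, -0.599, 0.192] pointing down, gripper open.
Joint ranges: [-179.83, 179.83], [-69.29, 118.12], [-61.27, 80.66], [-181.25, 117.63], [-171.15, -9.14], [-177.46, 177.46]. Speed limits (degrees/s): [159.86, 159.86, 180, 180, 180, 180].

INTERFACE

Orientations are given as a 3x3 rotation matrix whose columns are the frame's x, y, z axes.
In Python, from station import sense, cams, r gives the robot as it stands. The module is installed in compiled form; this text tells all that it offers.
- The arm moves only by the tool step_arm, never from a script. Its argument "targets" is text: rows parted by semicolons, each of 4 numbers parted by spaces: the shift along the tool's x, y, z in cm, then the turn about the tool's z in degrees. In form: x y z turn; .... A call has 1 to 12 rows; each row shifts and turns the commanded pose from where the row before left it, along the tool's axes as they then stand; what a row does not reach is not made up. A row lasts 1/12 s, in which the tool goes at most 41.7 mm and 7.16 degrees, less where a joint would pass 70% of its speed; a pose out of reach is approached as far as the arm can. A call with a gripper value outside its range is refused whole. "claw" is the finger opening in cm, from 0 to 8.7, set as the call begins (left out, the last holds). The fingers move at their own pace and stop on an object; the grip force is fixed at half the most. Time passes only in rows, so rows that do not move let the fingers close. It gives the time, the measured TCP pose, the force, the opening and the grip force at its end, in the units of the state.
- sense(): the state, without advancing time (a new reading comes with each control period).
- cams.capture(name): name is "scene" or "top" or "wrist"; returns a dict with "frame" (400x640x3 uint8, blue, green, red), "vertical_fov" (degrees; the focal length in pixels is half the picture's height over the tangent of half this angle, whatever the lens; pixels are square), "cx", "cy" (the principal point, pixels), "eye" and "rotation" of the camera in the world; the wrist camera has in their place "tool_from_camera" (4x4, takes a point from camera to tool coordinates, whose origin is the TCP and whose axes are the flange's). Camera axes: x right, y down, z forward; pixel columns grow to the right and rows downward; lengths in m; the calibration is good to about 2 mm. A picture is of the moment at which its call begins: read the wrist's pose just before it. There is no depth.
- r.finish_job(): hands the job in; it is judged then, once.
The state is a dict: "time_s": time; "joints": joint angles; "joint_velocities": joint speeds; "effort": joint torques, N m; "tcp_pos": TCP position; "ee_rot": TCP orientation; "wrist_force": force on the tool from outside, world axes, zero at the start; "moment": the same for the moment, N m; "gripper_width": opening from 0.0 (shut) to 1.0 (fully open); "gripper_force": force on a finger pad.
Only numpy, scipy, OpenCV 4.12 (cv2) and the standard library are available. Lean on these libraries where they do the work, as an engineer would, in place of code of your own. Each camera call takes 0.05 s, during which the arm holds its last target. There are 200 camera calls.

## Working session

There is one attempt and no reset: what is moved stays moved. The work goes in short steps, Python scripts to look and compute and a tool call to move; the robot and the scene stay as the last step left them, time stands still between calls to the robot, and variables do not carry over. Pictures are saved under pics/ and viewed, at most 10 in all, crops included, and the job is handed in when it is done.

Besides the shell and the picture viewer there is one more tool, called after "Call:" as name(argument=value, ...) on one line, values as JSON. step_arm: Moves the arm, as the interface text tells. Its arguments: {"type":"object","properties":{"targets":{"type":"string"},"claw":{"type":"number"}},"required":["targets"]}

```bash
mkdir -p pics; python3 - <<'E'
from station import sense,cams,r
import cv2,numpy as np,pickle
s=sense();print({k:np.round(s[k],3).tolist() for k in s})
d={}
for n in("scene","top","wrist"):
    c=cams.capture(n);d[n]=c;cv2.imwrite(f"pics/{n}0.png",c["frame"])
    print(n,{k:np.round(c[k],4).tolist() for k in c if k!="frame"})
pickle.dump((s,d),open("c0.pkl","wb"))
E
```

```text
{'time_s': 0.0, 'joints': [-58.638, 22.09, 0.38, -0.029, -68.41, -14.817], 'joint_velocities': [0.009, 0.051, -0.001, 0.068, 0.021, 0.078], 'effort': [0.001, -39.066, 18.74, 4.22, 0.011, -0.0], 'tcp_pos': [0.178, -0.598, 0.191], 'ee_rot': [[-0.959, -0.285, -0.001], [-0.285, 0.959, 0.002], [0.0, 0.002, -1.0]], 'wrist_force': [0.231, -0.225, -0.254], 'moment': [0.043, 0.032, 0.047], 'gripper_force': 0.0, 'gripper_width': 1.003}
scene {'vertical_fov': 54.0249, 'cx': 316.9729, 'cy': 200.723, 'eye': [-0.1265, -0.5738, 0.6392], 'rotation': [[0.7002, -0.3713, 0.6098], [-0.7138, -0.3807, 0.5878], [0.0139, -0.8469, -0.5316]]}
top {'vertical_fov': 49.6773, 'cx': 317.5569, 'cy': 195.9903, 'eye': [0.3088, 0.0048, 1.3496], 'rotation': [[-0.0193, -0.9855, 0.1685], [-0.9998, 0.0209, 0.0077], [-0.0112, -0.1683, -0.9857]]}
wrist {'vertical_fov': 58.2515, 'cx': 316.7285, 'cy': 203.5354, 'tool_from_camera': [[0.0013, -0.9613, -0.2754, 0.0751], [1.0, 0.0013, 0.0003, 0.0005], [0.0001, -0.2754, 0.9613, -0.1921], [0.0, 0.0, 0.0, 1.0]]}
```

View pics/top0.png

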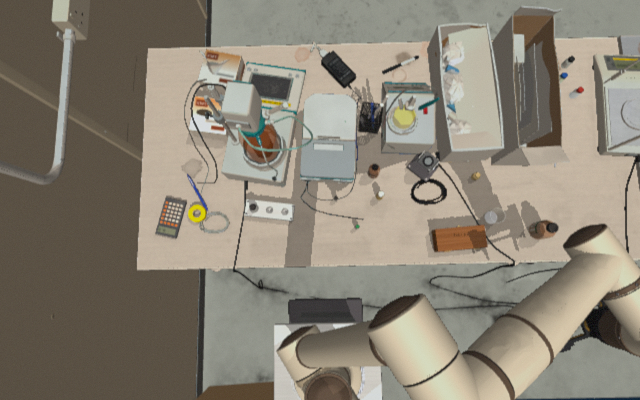

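View pics/scene0.png

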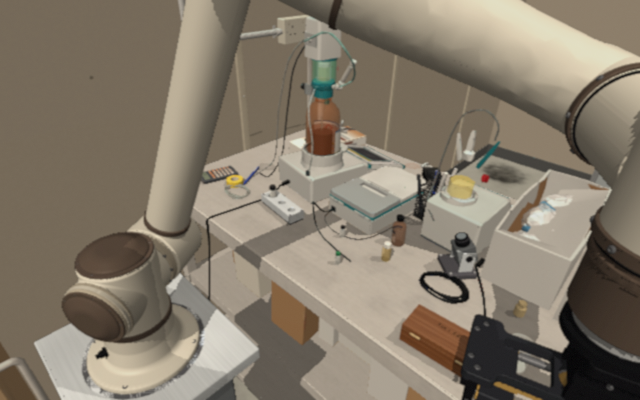

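Top view: block at about (269,210) with the tall vial at its left end; dropper bottle (374,170); camera stand (425,163); tape (197,213). Vial candidates are at (356,226), (379,195) and (476,176). I'll enlarge to tell them apart.

```bash
cat > h.py <<'E'
import numpy as np,cv2,pickle
def f(c): return 200/np.tan(np.radians(c["vertical_fov"]/2))
def pose(c,s=None):
    if "eye" in c: return np.array(c["eye"]),np.array(c["rotation"])
    T=np.array(c["tool_from_camera"]);R=np.array(s["ee_rot"])
    return np.array(s["tcp_pos"])+R@T[:3,3],R@T[:3,:3]
def ray(c,u,v,s=None):
    e,R=pose(c,s);return e,R@np.array([(u-c["cx"])/f(c),(v-c["cy"])/f(c),1.])
def at(c,u,v,z,s=None):
    e,d=ray(c,u,v,s);return e+d*(z-e[2])/d[2]
def proj(c,p,s=None):
    e,R=pose(c,s);q=R.T@(np.array(p,float)-e);return np.array([c["cx"],c["cy"]])+f(c)*q[:2]/q[2]
E
python3 - <<'E'
from h import *
s,d=pickle.load(open("c0.pkl","rb"))
t=d["top"]["frame"];c=d["scene"]["frame"]
def crop(i,x,y,w,h,k): return cv2.resize(i[y:y+h,x:x+w],(w*k,h*k),interpolation=cv2.INTER_CUBIC)
A=crop(t,235,140,265,110,3)
B=np.hstack([crop(c,255,170,100,90,4)[:260],crop(c,370,200,99,90,4)[:260]])
B=crop(c,255,175,265,85,3)
cv2.imwrite("pics/z0.png",np.vstack([A,B]))
for n,p in dict(a=(356,226),b=(379,195),v=(476,176),dr=(374,170),cam=(425,163),blk=(269,210),tape=(197,213)).items(): print(n,at(d["top"],*p,.03).round(3))
E
```

```text
a [ 0.439 -0.101  0.03 ]
b [ 0.533 -0.175  0.03 ]
v [ 0.587 -0.479  0.03 ]
dr [ 0.613 -0.163  0.03 ]
cam [ 0.632 -0.323  0.03 ]
blk [0.494 0.166 0.03 ]
tape [0.489 0.388 0.03 ]
```

View pics/z0.png

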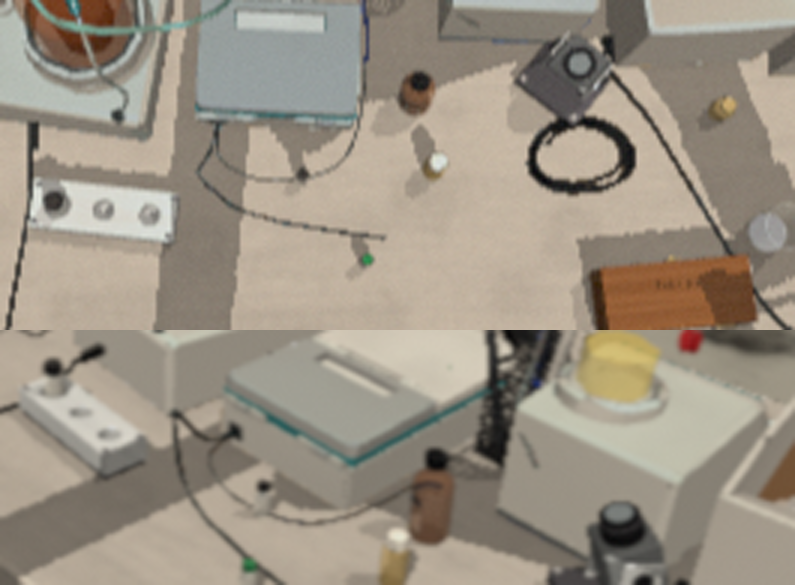

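Black-capped small vial at about (336,198) and green-capped one at (357,226) in the top view; the white-capped one at (379,195) is larger, so it is the other tall vial. I'll move to look closer at the camera stand.

Call:
step_arm(targets="-1.5 0.8 -0.5 0; -3.3 1.8 -0.5 0; -3.3 1.8 -0.5 0; -3.3 1.8 -0.5 0; -3.3 1.8 -0.5 0; -3.3 1.8 -0.5 0; -3.3 1.8 -0.5 0; -3.3 1.8 -0.5 0; -3.3 1.8 -0.5 0; -3.3 1.8 -0.5 0; -3.3 1.8 -0.5 0; -1.5 0.8 -0.5 0", claw=4)

```text
time_s: 1.15
tcp_pos: [0.4695, -0.3058, 0.2521]
ee_rot: [[-0.958, -0.288, 0.0], [-0.288, 0.958, 0.001], [-0.0, 0.0, -1.0]]
wrist_force: [0.1, -0.6, 0.4]
gripper_width: 0.464
gripper_force: 0.0
```

```bash
cat >> h.py <<'E'
def snap(name,tag):
    from station import sense,cams
    s=sense();c=cams.capture(name);pickle.dump((s,c),open(f"{tag}.pkl","wb"));cv2.imwrite(f"pics/{tag}.png",c["frame"]);return s,c
def move(s,p,ydeg=None,tiltp=None):
    "tool-frame shift in cm to bring TCP to p, and turn deg so tool y has world azimuth ydeg"
    R=np.array(s["ee_rot"]);d=R.T@(np.array(p)-s["tcp_pos"])*100
    az=np.degrees(np.arctan2(R[1,1],R[0,1]));t=0 if ydeg is None else -((ydeg-az+90)%180-90)
    return d.round(2),round(t,1),round(az,1)
E
python3 - <<'E'
from h import *
s,c=snap("wrist","w1");print(s["time_s"],np.round(s["tcp_pos"],4),np.round(s["joints"],1),np.round(s["ee_rot"],3).tolist())
snap("top","t1");snap("scene","s1")
E
```

```text
1.15 [ 0.4695 -0.3058  0.2521] [-16.5  13.6  -3.   -0.  -73.4 -56.7] [[-0.958, -0.288, 0.0], [-0.288, 0.958, 0.001], [-0.0, 0.0, -1.0]]
```

View pics/w1.png

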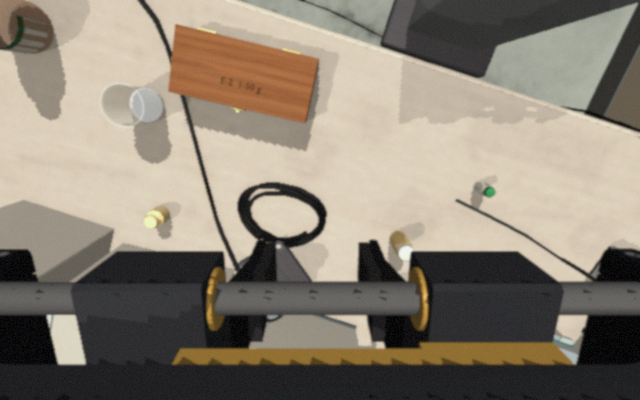

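Wrist view: wood case top, green vial (487,190), white-capped vial (402,243), gold-capped object (155,216); the gripper hides the lower half. I'll enlarge the four candidates to compare sizes.

```bash
python3 - <<'E'
from h import *
s,w=pickle.load(open("w1.pkl","rb"));_,d=pickle.load(open("c0.pkl","rb"));t=d["top"];sc=d["scene"]
k=lambda i,x,y:cv2.resize(i["frame"][y-16:y+16,x-16:x+16],(256,256),interpolation=cv2.INTER_CUBIC)
r1=np.hstack([k(w,155,218),k(w,402,240),k(w,487,190)])
r2=np.hstack([k(sc,520,308),k(sc,386,250),k(sc,342,338-80)])
r2b=k(sc,342,335-0) if 0 else k(sc,343,232)
cv2.imwrite("pics/z1.png",np.vstack([r1,np.hstack([k(sc,520,308),k(sc,386,250),k(sc,342,257)])]))
E
```

```text
(no output)
```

View pics/z1.png

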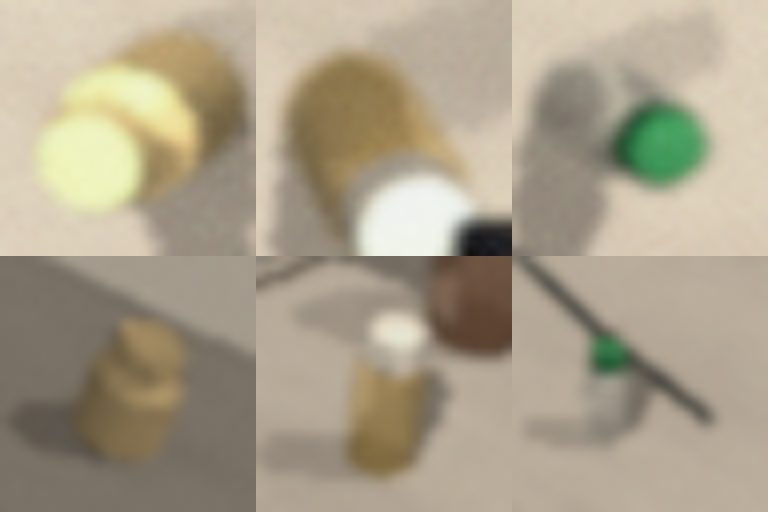

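Gold object is a brass weight and the white-capped one the other tall vial; the green one is small. Moving on to view the block and both small vials.

Call:
step_arm(targets="-1 2.5 -0.2 0; -1.4 3.5 -0.2 0; -1.4 3.5 -0.2 0; -1.4 3.5 -0.2 0; -1.4 3.5 -0.2 0; -1.4 3.5 -0.2 0; -1.4 3.5 -0.2 0; -1.4 3.5 -0.2 0; -1.4 3.5 -0.2 0; -1 2.5 -0.2 7; 0 0 0 7; 0 0 0 7")

```text
time_s: 2.3
tcp_pos: [0.4995, 0.0456, 0.2718]
ee_rot: [[-0.997, 0.082, -0.001], [0.082, 0.997, -0.0], [0.001, -0.0, -1.0]]
wrist_force: [-0.5, 0.5, -0.5]
gripper_width: 0.46
gripper_force: 0.0
```

```bash
python3 - <<'E'
from h import *
s,w=pickle.load(open("w1.pkl","rb"));print("green",at(w,489.7,191.9,.035,s).round(4))
s,c=snap("wrist","w2");print(s["time_s"],np.round(s["tcp_pos"],4),np.round(s["joints"],1),np.round(s["ee_rot"],3).tolist())
snap("top","t2");snap("scene","s2")
E
```

```text
green [ 0.4374 -0.1024  0.035 ]
2.3 [0.4995 0.0456 0.2718] [  23.8    7.    -8.4   -0.   -74.6 -118.5] [[-0.997, 0.082, -0.001], [0.082, 0.997, -0.0], [0.001, -0.0, -1.0]]
```

View pics/w2.png

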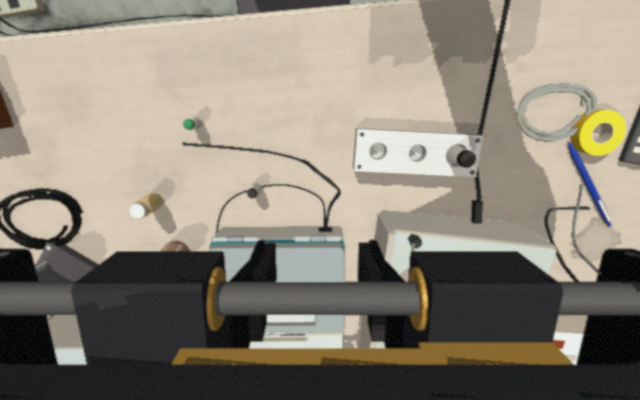

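Wrist view 2: green cap (188,124), black cap (252,193), block with bores at (378,151), (417,153) and black tall-vial cap (466,158). Enlarging for accuracy.

```bash
python3 - <<'E'
from h import *
s,w=pickle.load(open("w2.pkl","rb"));F=w["frame"]
k=lambda x,y,W,H,z:cv2.resize(F[y:y+H,x:x+W],(W*z,H*z),interpolation=cv2.INTER_CUBIC)
A=k(352,122,132,60,6)
B=np.hstack([k(172,108,36,28,11),k(235,178,36,28,11)])
B=np.hstack([B,np.zeros((B.shape[0],A.shape[1]-B.shape[1]+0,3),np.uint8)]) if B.shape[1]<=A.shape[1] else B
cv2.imwrite("pics/z2.png",np.vstack([A,B[:236]]) if B.shape[1]==A.shape[1] else B)
print(A.shape,B.shape)
for n,p,z in(("green",(188.5,124),.035),("black",(252,193),.035),("a",(378,151),.03),("b",(417,153),.03),("c",(466,158),.063)):print(n,at(w,*p,z,s).round(4))
E
```

```text
(360, 792, 3) (308, 792, 3)
green [ 0.4381 -0.0992  0.035 ]
black [ 0.5267 -0.0361  0.035 ]
a [0.4883 0.1213 0.03  ]
b [0.4945 0.1682 0.03  ]
c [0.4993 0.2141 0.063 ]
```

View pics/z2.png

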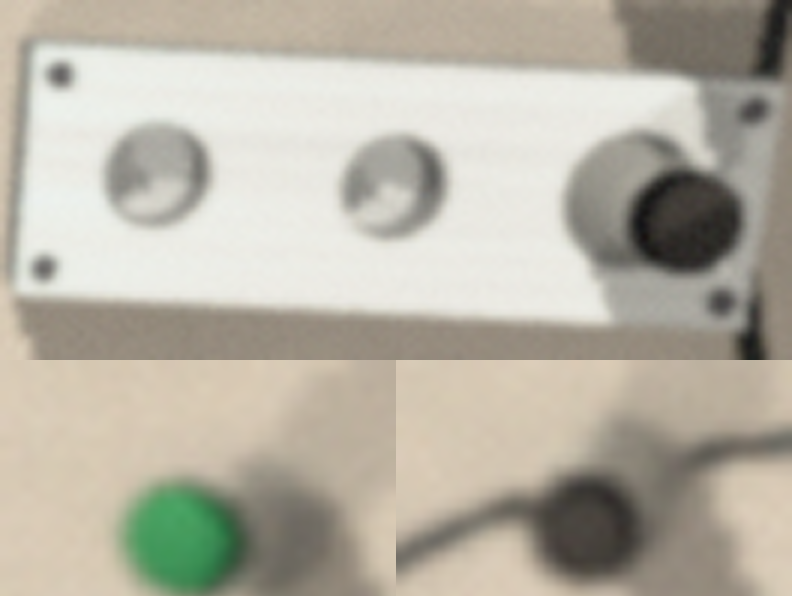

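Call:
step_arm(targets="0 0 1 2.8; -0.63 -1.3 3 0; -0.63 -1.3 3 0; -0.63 -1.3 3 0; -0.63 -1.3 3 0; -0.63 -1.3 3 0; -0.63 -1.3 3 0; 0 0 0 0", claw=4)

```text
time_s: 3.12
tcp_pos: [0.5228, -0.0402, 0.0762]
ee_rot: [[-0.992, 0.129, -0.013], [0.129, 0.992, -0.002], [0.012, -0.003, -1.0]]
wrist_force: [-0.4, 0.8, 0.5]
gripper_width: 0.459
gripper_force: 0.0
```

```bash
python3 - <<'E'
from h import *
s,w=pickle.load(open("w2.pkl","rb"))
for n,p,z in(("green",(188.7,124.1),.035),("black",(252.3,192.9),.035),("a",(378.1,150.9),.03),("b",(417.4,153.1),.03),("c",(466.2,158.6),.063),("c'",(457.2,155.4),.03)):print(n,at(w,*p,z,s).round(4))
_,d=pickle.load(open("c0.pkl","rb"));t=d["top"]
for n,p,z in(("green",(357.3,226.3),.035),("black",(335.7,198),.035),("a",(284.7,211.3),.03),("b",(269.3,209.7),.03),("c",(252.7,207.3),.063)):print("top",n,at(t,*p,z).round(4))
s,w=snap("wrist","w3");print(s["time_s"],np.round(s["tcp_pos"],4),s["joints"][5])
print("predicted cap px",proj(w,[.5267,-.0361,.035],s))
E
```

```text
green [ 0.4382 -0.099   0.035 ]
black [ 0.5266 -0.0357  0.035 ]
a [0.4882 0.1214 0.03  ]
b [0.4947 0.1686 0.03  ]
c [0.5    0.2143 0.063 ]
c' [0.5014 0.2166 0.03  ]
top green [ 0.4373 -0.1041  0.035 ]
top black [ 0.5261 -0.0406  0.035 ]
top a [0.4887 0.1174 0.03  ]
top b [0.4946 0.1649 0.03  ]
top c [0.4983 0.211  0.063 ]
3.1167 [ 0.5228 -0.0402  0.0762] -110.62312794092772
predicted cap px [322.46011344 220.89997887]
```

View pics/w3.png

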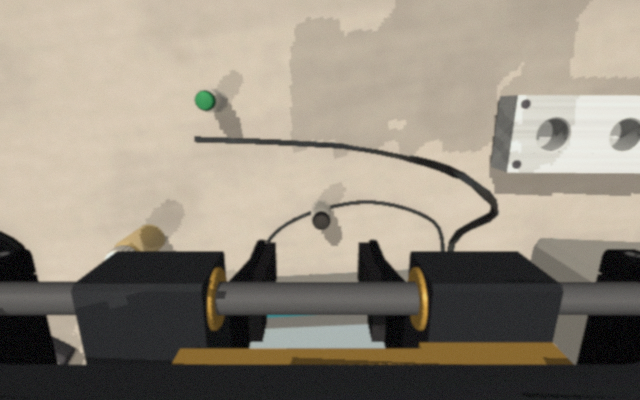

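Picture shows the black-capped small vial at (320,219) between the fingertips, as predicted. Descending.

Call:
step_arm(targets="0.05 -0.05 1.5 0; 0 0 1.5 0; 0 0 1.5 0; 0 0 1.5 0; 0 0 0 0; 0 0 0 0; 0 0 0 0; 0 0 0 0")

```text
time_s: 3.83
tcp_pos: [0.5283, -0.0371, 0.024]
ee_rot: [[-0.992, 0.125, 0.003], [0.125, 0.992, 0.0], [-0.003, 0.001, -1.0]]
wrist_force: [0.5, -0.1, -0.4]
gripper_width: 0.458
gripper_force: 0.0
```

Call:
step_arm(targets="0.2 0 0.7 0; 0 0 0 0; 0 0 0 0")

```text
time_s: 4.08
tcp_pos: [0.5245, -0.0371, 0.0151]
ee_rot: [[-0.992, 0.126, -0.001], [0.126, 0.992, -0.0], [0.001, -0.0, -1.0]]
wrist_force: [0.5, 0.4, 0.0]
gripper_width: 0.457
gripper_force: 0.0
```

Call:
step_arm(targets="0 0 0 0; 0 0 0 0; 0 0 0 0; 0 0 0 0; 0 0 0 0; 0 0 0 0", claw=0.5)

```text
time_s: 4.58
tcp_pos: [0.525, -0.0371, 0.0153]
ee_rot: [[-0.992, 0.126, 0.0], [0.126, 0.992, 0.0], [-0.0, 0.0, -1.0]]
wrist_force: [-1.5, -0.4, -0.3]
gripper_width: 0.105
gripper_force: 0.0
```

```bash
python3 - <<'E'
from h import *
s,w=snap("wrist","w4");print(s["time_s"],np.round(s["tcp_pos"],4),s["gripper_width"],s["gripper_force"])
s2,c=snap("scene","s4")
F=w["frame"][140:300,240:400];cv2.imwrite("pics/z4.png",np.hstack([cv2.resize(F,(480,480),interpolation=cv2.INTER_CUBIC),cv2.resize(c["frame"][170:270,290:350],(288,480),interpolation=cv2.INTER_CUBIC)]))
E
```

```text
4.5833 [ 0.525  -0.0371  0.0153] 0.10457873408441783 0.0
```

View pics/z4.png

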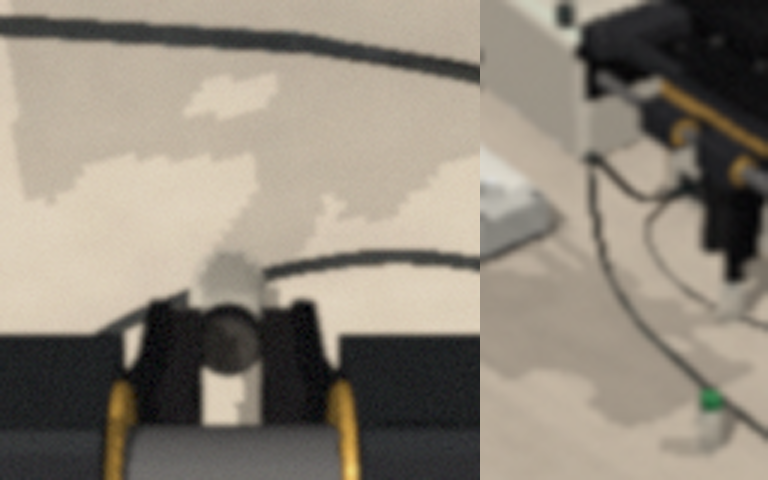

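The vial (cap at crop (230,340)) is between the fingertips with the gap about its diameter. Letting the grip build up.

Call:
step_arm(targets="0 0 0 0; 0 0 0 0; 0 0 0 0", claw=0)

```text
time_s: 4.93
tcp_pos: [0.5249, -0.0371, 0.0152]
ee_rot: [[-0.992, 0.126, 0.0], [0.126, 0.992, 0.0], [-0.0, 0.0, -1.0]]
wrist_force: [0.5, -0.1, 0.4]
gripper_width: 0.01
gripper_force: 0.0
```

```bash
python3 - <<'E'
from h import *
a=pickle.load(open("w4.pkl","rb"))[1]["frame"];s,w=snap("wrist","w5")
for F in(a,w["frame"]):
    G=cv2.cvtColor(F,cv2.COLOR_BGR2GRAY)[212:280:3,282:354:3]//10
    print("\n".join("".join(f"{v:3d}" for v in r) for r in G));print()
_,sc=snap("scene","s5");_,p=pickle.load(open("s4.pkl","rb"))
D=cv2.absdiff(sc["frame"],p["frame"]).max(2)>25
print("scene diff box",cv2.boundingRect(D.astype(np.uint8)),D.sum(),proj(sc,[.525,-.037,.02]))
E
```

```text
20 20 20 20 21 21 20 21 20 20 20 20 19 18 18 18 18 18 18 18 18 19 20 19
 20 20 20 20 20 20 20 20 20 20 20 20 18 18 18 18 18 18 18 18 18 19 20 20
 20 20 20 20 20 20 20 20 20 20 20 18 18 18 18 18 18 17 17 18 17 19 19 19
 20 20 20 20 20 20 20 20 20 20 18 17 17 17 18 18 17 17 17 17 19 20 20 19
 20 20 20 20 20 20 20 20 20 19 15 15 15 15 17 17 17 17 17 18 19 18 17 15
 20 20 20 20 20 20 20 20 19 16 14 14 13 14 15 16 15 15 11  9  6  6  6  6
 20 20 20 20 20 20 20 20 18 15 14 14 14 13 13 10  5  5  6  6 10 12 14 17
 20 20 20 20 20 20 20 19 17 14 14 14 14 14 13 11 11 16 18 19 20 20 20 20
 20 20 19 20 19 19 17 17 18 15 15 15 14 14 13 12 14 18 20 20 20 20 20 20
 20 20 19 14 12  7  6 15 18 16 15 15 16 16 15 12 14 18 19 14 15 19 20 21
 20 17 10  1  1  4  5 10 12 12  6  4  4  9 14  9  8 11  9  2  0 12 21 21
  9  6  4  1  2  2  2  2  3  2  3  3  3  2  6  5  2  2  1  2  1  9 20 21
  7 12  6  0  1  1  2  2  2  3  4  5  6  5  2  2  2  2  2  2  1  5 20 20
 17 19  5  1  1  2  2  2  2  3  3  5  5  6  5  2  2  2  2  1  1  2 18 20
 17 18  2  0  1  1  2  2  2  3  3  3  4  6  6  2  2  2  2  1  2  2 16 18
 16 14
[... 1624 characters left out ...]
1  2  2  2  2  2  2  1  2  1  1  2  3  3  3  3  3
  3  3  3  3  3  2  1  0  2  2  2  2  2  2  3  2  1  1  2  3  2  3  3  3
  3  3  2  3  3  2  1  2  2  2  2  2  2  2  2  2  1  1  1  3  3  2  2  3
  3  2  3  3  3  1  1  1  3  2  2  3  3  2  2  2  2  1  1  3  2  3  3  3
  2  3  2  3  2  3  2  1  2  3  2  7  9  2  2  2  2  1  3  2  3  3  3  2
  3  2  3  3  3  9  5  2  2  2  2  8 10  2  2  2  2  4  9  5  3  3  3  3
  3  3  3  3  5 10  5  2  2  2  2  8 10  2  2  2  3  5 11  6  2  3  3  3
  3  3  3  3  6 12  6  2  2  2  2  7 10  2  2  2  2  5 12  8  3  3  3  3
  3  3  3  3  7 12  6  2  2  2  2  8 10  2  2  1  1  6 12  9  2  3  3  3

scene diff box (323, 187, 32, 44) 169 [341.21905912 230.17306044]
```

Call:
step_arm(targets="0 0 0 0; 0 0 0 0; 0 0 0 0; 0 0 0 0; 0 0 0 0; 0 0 0 0; 0 0 0 0", claw=4)

```text
time_s: 5.62
tcp_pos: [0.5249, -0.0371, 0.0152]
ee_rot: [[-0.992, 0.126, -0.0], [0.126, 0.992, 0.0], [0.0, 0.0, -1.0]]
wrist_force: [-0.5, 0.3, 0.4]
gripper_width: 0.422
gripper_force: 0.0
```

```bash
python3 - <<'E'
from h import *
s,w=snap("wrist","w6");print(s["gripper_width"])
for tag in("w3","w6"):
    F=pickle.load(open(tag+".pkl","rb"))[1]["frame"]
    G=cv2.cvtColor(F,cv2.COLOR_BGR2GRAY)
    for r in range(238,290,6): print(tag,r,np.flatnonzero(np.diff((G[r,230:410]<50).astype(int)))+231)
T=np.array(w["tool_from_camera"]);
for z in(0,-.01,-.02,-.03,-.04):
  for x in(.0095,-.0095):
    for y in(.0201,):
      q=T[:3,:3].T@(np.array([x,y,z])-T[:3,3]);print(x,z,(w["cx"]+f(w)*q[0]/q[2]).round(1),(w["cy"]+f(w)*q[1]/q[2]).round(1))
E
```

```text
0.4216858623787661
w3 238 []
w3 244 [257 274 360 377]
w3 250 [255 275 360 380]
w3 256 [252 275 360 383]
w3 262 [248 275 359 387]
w3 268 [243 275 359 392]
w3 274 [237 276 359 398]
w3 280 [231 275 359 404]
w3 286 []
w6 238 []
w6 244 [261 278 310 323 357 374]
w6 250 [258 279 306 308 324 327 356 376]
w6 256 [256 278 356 378 405]
w6 262 [252 279 356 383 405]
w6 268 [247 279 356 388]
w6 274 [241 279 356 393]
w6 280 [236 279 356 398]
w6 286 []
0.0095 0 351.0 222.0
-0.0095 0 350.1 253.1
0.0095 -0.01 352.7 228.1
-0.0095 -0.01 351.7 260.5
0.0095 -0.02 354.6 234.8
-0.0095 -0.02 353.5 268.6
0.0095 -0.03 356.7 242.2
-0.0095 -0.03 355.5 277.6
0.0095 -0.04 359.0 250.4
-0.0095 -0.04 357.7 287.6
```

Fingertips show up in the image about 30 mm short of the nominal TCP, so the fingers closed above the cap. Lowering carefully, with force checks.

Call:
step_arm(targets="0 0 0.5 0; 0 0 0.5 0; 0 0 0.5 0; 0 0 0 0; 0 0 0 0; 0 0 0 0")

```text
time_s: 6.17
tcp_pos: [0.5249, -0.0371, 0.0001]
ee_rot: [[-0.992, 0.126, -0.0], [0.126, 0.992, -0.0], [0.0, -0.0, -1.0]]
wrist_force: [0.2, -0.5, -0.1]
gripper_width: 0.46
gripper_force: 0.0
```

Call:
step_arm(targets="0 0 0.3 0; 0 0 0.3 0; 0 0 0.3 0; 0 0 0 0; 0 0 0 0; 0 0 0 0")

```text
time_s: 6.67
tcp_pos: [0.525, -0.0371, -0.0088]
ee_rot: [[-0.992, 0.126, -0.0], [0.126, 0.992, -0.0], [0.0, -0.0, -1.0]]
wrist_force: [0.7, -0.0, -0.3]
gripper_width: 0.459
gripper_force: 0.0
```

Call:
step_arm(targets="0 0 0 0; 0 0 0 0; 0 0 0 0; 0 0 0 0; 0 0 0 0; 0 0 0 0; 0 0 0 0", claw=0.5)

```text
time_s: 7.25
tcp_pos: [0.525, -0.0371, -0.0087]
ee_rot: [[-0.992, 0.126, 0.0], [0.126, 0.992, 0.0], [-0.0, 0.0, -1.0]]
wrist_force: [-0.8, -0.7, 0.6]
gripper_width: 0.156
gripper_force: 30.0
```

Call:
step_arm(targets="0 0 0 0; 0 0 0 0; 0 0 0 0; 0 0 0.4 0; 0 0 0.4 0; 0 0 0.3 0; 0 0 0 0; 0 0 0 0", claw=3)

```text
time_s: 7.92
tcp_pos: [0.5246, -0.0372, -0.0202]
ee_rot: [[-0.992, 0.126, -0.001], [0.126, 0.992, -0.0], [0.001, -0.0, -1.0]]
wrist_force: [0.1, -0.4, -0.1]
gripper_width: 0.345
gripper_force: 0.0
```

Call:
step_arm(targets="0 0 0 0; 0 0 0 0; 0 0 0 0; 0 0 0 0; 0 0 0 0; 0 0 0 0", claw=0.5)

```text
time_s: 8.42
tcp_pos: [0.5251, -0.037, -0.0196]
ee_rot: [[-0.992, 0.126, 0.0], [0.126, 0.992, 0.0], [-0.0, 0.0, -1.0]]
wrist_force: [-0.3, -1.1, -0.8]
gripper_width: 0.162
gripper_force: 30.0
```

Call:
step_arm(targets="0 0 -1.5 0; 0 0 -2.5 0; 0 0 -2.5 0; 0.5 1.8 0 0; 0.96 3.3 0 0; 0.96 3.3 0 0; 0.96 3.3 0 0; 0.96 3.3 0 0; 0.96 3.3 0 0; 0.4 1.6 0 0; 0 0 0 0; 0 0 0 0")

```text
time_s: 9.42
tcp_pos: [0.4931, 0.1682, 0.0451]
ee_rot: [[-0.992, 0.124, -0.0], [0.124, 0.992, -0.0], [0.0, -0.0, -1.0]]
wrist_force: [-0.4, 0.3, -0.3]
gripper_width: 0.162
gripper_force: 30.0
```

```bash
python3 - <<'E'
from h import *
s,w=snap("wrist","w7");print(s["time_s"],np.round(s["tcp_pos"],4),s["gripper_width"],s["gripper_force"],np.round(s["ee_rot"],3).tolist())
print("b expected px",proj(w,[.4947,.1675,.03],s),"a",proj(w,[.488,.120,.03],s), "move",move(s,[.4935,.168,.045],82.8))
for z in(0,.01): print("vial base expected (tool)",proj(w,np.array(s["tcp_pos"])+[0,0,.0196],s))
F=w["frame"][130:290,240:400];cv2.imwrite("pics/z7.png",cv2.resize(F,(560,560),interpolation=cv2.INTER_CUBIC))
G=cv2.cvtColor(w["frame"],cv2.COLOR_BGR2GRAY)[170:262:3,276:366:3]//10
print("\n".join("".join(f"{v:3d}" for v in r) for r in G))
E
```

```text
9.4167 [0.4931 0.1682 0.0451] 0.16225848654433456 29.997871220111847 [[-0.992, 0.124, -0.0], [0.124, 0.992, -0.0], [0.0, -0.0, -1.0]]
b expected px [314.75493542 231.16763144] a [236.58316016 229.9205677 ] move (array([-0.04, -0.01,  0.01]), np.float64(0.1), np.float64(82.9))
vial base expected (tool) [315.29106376 251.54087552]
vial base expected (tool) [315.29106376 251.54087552]
 18 18 18 18 18 18 18 18 18 18 18 18 18 18 18 18 17 17 17 17 18 17 17 17 17 17 17 17 17 17
 18 18 19 18 18 18 18 18 18 18 18 18 17 17 17 17 18 17 17 17 18 18 18 17 18 17 17 17 17 17
 18 18 18 18 18 18 18 18 18 18 17 17 17 17 17 18 17 17 17 17 17 18 18 17 18 17 18 17 17 17
 18 18 18 18 18 18 18 18 18 18 18 17 17 17 18 18 17 17 17 18 18 18 17 17 18 17 17 17 17 17
 17 17 17 18 17 17 17 18 17 18 17 17 17 17 17 17 17 17 17 17 17 17 17 17 17 17 17 17 17 17
 15 14 15 14 14 14 15 15 14 15 14 15 14 14 15 14 15 15 15 14 14 15 15 15 15 14 15 15 15 14
 15 15 15 15 14 15 15 15 15 15 15 15 15 15 15 15 15 15 15 15 14 15 15 15 15 15 15 15 15 15
 17 17 17 17 17 17 17 17 16 16 16 17 16 16 16 16 16 16 16 16 15 16 15 15 15 16
[... 1405 characters left out ...]
 15 12 13 14 14 14 15 15 14 15 22 23 23 21 17 19 23 23 23 23 23
 24 24 23  6  1  5 15 15 16 19 16 13 14 14 15 15 15 16 20 15 15 15  8  1  3 21 23 23 23 23
 24 24 20  3  1  1  2  2  3 21 23 19 17 16 16 16 18 23 22  5  2  2  1  2  1 17 23 23 23 23
 24 24 16  1  1  2  3  2  3 21 23 22 21 21 21 21 21 22 22  5  2  3  1  1  1 12 23 23 24 23
 24 23 10  0  1  2  2  2  2 19 21 22 22 22 21 21 21 20 20  4  2  2  2  1  1  7 23 23 23 15
 24 23  6  1  2  2  2  2  2 17 21 22 22 22 22 21 21 20 17  3  3  2  2  2  1  3 21 23 22  3
 24 21  2  2  2  2  3  3  2 17 22 22 22 22 22 22 21 20 16  3  2  3  2  1  1  2 19 23 22  4
 23 12  1  2  1  2  2  2  2 17 22 22 22 22 21 21 21 20 14  3  2  2  2  1  0  0  9 23 19  3
```

Call:
step_arm(targets="-0.05 0.1 0.5 0; 0 0 0.7 0; 0 0 0.7 0; 0 0 0.7 0; 0 0 0.7 0; 0 0 0.7 0; 0 0 0 0; 0 0 0 0; 0 0 0 0")

```text
time_s: 10.22
tcp_pos: [0.4943, 0.1685, 0.0053]
ee_rot: [[-0.992, 0.126, 0.0], [0.126, 0.992, 0.0], [-0.0, 0.0, -1.0]]
wrist_force: [-0.5, 0.2, 0.1]
gripper_width: 0.16
gripper_force: 30.0
```

Call:
step_arm(targets="0.06 0.04 0.2 0; 0 0 0.2 0; 0 0 0.2 0; 0 0 0 0; 0 0 0 0")

```text
time_s: 10.63
tcp_pos: [0.4938, 0.1692, 0.0001]
ee_rot: [[-0.992, 0.126, 0.001], [0.126, 0.992, 0.0], [-0.001, 0.0, -1.0]]
wrist_force: [-2.0, -0.1, 5.4]
gripper_width: 0.158
gripper_force: 32.8
```

Call:
step_arm(targets="0 0 -0.15 0; 0 0 0 0")

```text
time_s: 10.8
tcp_pos: [0.4938, 0.1691, 0.0011]
ee_rot: [[-0.992, 0.126, 0.001], [0.126, 0.992, 0.001], [-0.001, 0.001, -1.0]]
wrist_force: [-0.0, -0.4, -1.1]
gripper_width: 0.163
gripper_force: 30.0
```

Call:
step_arm(targets="0 0 0 0; 0 0 0 0; 0 0 0 0; 0 0 0 0; 0 0 -1 0; 0 0 -3 0; 0 0 -3 0; 0 0 0 0", claw=2.7)

```text
time_s: 11.47
tcp_pos: [0.4976, 0.1711, 0.0771]
ee_rot: [[-0.992, 0.124, 0.011], [0.125, 0.992, 0.005], [-0.01, 0.007, -1.0]]
wrist_force: [0.0, 0.1, 0.5]
gripper_width: 0.31
gripper_force: 0.0
```

```bash
python3 - <<'E'
from h import *
s,w=snap("wrist","w8");print(s["time_s"],np.round(s["tcp_pos"],4),np.round(s["joints"],1))
snap("top","t8");snap("scene","s8")
for n,p in dict(b=[.4943,.1685,.03],captop=[.4943,.1685,.047],g=[.4378,-.101,.035]).items():print(n,proj(w,p,s))
print("green move",move(s,[.437,-.1015,.04],82.8))
G=cv2.cvtColor(w["frame"],cv2.COLOR_BGR2GRAY)[200:260:3,282:354:3]//10
print("\n".join("".join(f"{v:3d}" for v in r) for r in G))
E
```

```text
11.4667 [0.4976 0.1711 0.0771] [  36.7   18.9  -23.     0.2  -47.4 -134. ]
b [310.95040816 208.28770163]
captop [310.71572472 216.07041629]
g [-105.50101854  178.20917382]
green move (array([  2.66, -27.83,   3.49]), np.float64(0.0), np.float64(82.8))
 24 24 24 24 23 23 16 14 15 16 16 15 15 14 16 21 23 23 23 23 23 23 23 23
 24 24 24 24 24 19 14 14 16 16 17 16 16 14 14 20 24 24 24 24 24 24 24 24
 24 24 23 24 23 15 13 14 16 16 14 14 15 14 12 18 23 23 23 23 23 24 23 24
 24 24 24 24 23 14 11 14 14  5  3  3  6 13 10 19 24 23 24 24 24 24 24 24
 24 24 24 24 24 16 10 13  5  6  6  6  5  6 10 21 24 24 24 23 24 24 24 24
 24 24 24 24 24 21 12 10  6  6  7  7  6  4 10 23 24 23 24 24 24 24 24 23
 24 24 24 24 24 24 18 11  6  7  7  7  6  6 14 22 24 23 24 24 24 24 23 23
 24 24 24 24 24 24 23 21  8  7  7  6  6 10 17 22 24 23 23 23 24 23 23 23
 24 24 24 24 24 24 24 24 22 10  6  6 10 17 18 23 24 24 24 24 24 24 24 24
 24 24 24 24 24 24 24 24 24 23 16 16 17 17 17 20 24 24 24 24 23 24 24 24
 24 24 24 24 24 24 24 24 24 24 23 19 18 18 18 21 24 24 24 24 24 24 24 24
 24 24 24 24 24 24 24 24 24 24 24 21 20 20 21 24 24 24 24 24 24 24 24 24
 24 24 24 24 24 24 24 24 24 24 24 24 24 24 24 24 24 24 23 24 24 24 24 24
 24 24 24 24 24 24 24 24 24 24 24 24 24 24 24 24 24 24 24 24 24 24 24 24
 15 15 17 22 22 22 23 22 22 22 22 22 22 22 22 22 22 22 22 22 22 18 15 15
  2  2  6 14 14 14 14 15 14 15 15 14 15 14 14 14 14 14 14 14 14  7  3  3
  2  2  5 14 15 15 14 15 15 14 14 14 14 14 14 14 14 14 14 14 14  7  2  3
  2  2  5 15 15 15 15 14 14 14 14 14 14 14 14 14 14 14 14 14 14  6  2  2
  3  2  7 20 21 21 21 21 20 19 19 19 19 19 19 19 18 16 16 16 16  7  2  2
  2  2  6 20 21 21 21 21 21 21 21 21 21 21 21 21 21 21 21 21 21  9  2  2
```

Call:
step_arm(targets="0.15 -1.5 0 0; 0.28 -3.5 0 0; 0.28 -3.5 0 0; 0.28 -3.5 0.3 0; 0.28 -3.5 0.4 0; 0.28 -3.5 0.4 0; 0.28 -3.5 0.4 0; 0.28 -3.5 0.4 0; 0.1 -1.5 0.4 0; 0 0 0 0; 0 0 0 0; 0 0 0 0", claw=3.5)

```text
time_s: 12.62
tcp_pos: [0.4366, -0.1011, 0.0474]
ee_rot: [[-0.992, 0.126, -0.001], [0.126, 0.992, -0.0], [0.001, -0.0, -1.0]]
wrist_force: [-0.2, 1.2, 0.4]
gripper_width: 0.398
gripper_force: 0.0
```

```bash
python3 - <<'E'
from h import *
s,w=snap("wrist","w9");print(s["time_s"],np.round(s["tcp_pos"],4),np.round(s["joints"],1))
B=w["frame"].astype(int);m=((B[...,1]-B[...,2]>40)).astype(np.uint8)
n,l,st,ce=cv2.connectedComponentsWithStats(m)
for i in range(1,n):
    if st[i,4]>60: print(st[i],ce[i].round(1),at(w,*ce[i],.034,s).round(4),"tool",(np.array(s["ee_rot"]).T@(at(w,*ce[i],.034,s)-s["tcp_pos"])*100).round(2))
E
```

```text
12.6167 [ 0.4366 -0.1011  0.0474] [   7.9   15.   -34.7    0.   -40.3 -105.1]
[307 221  19  19 278] [316.4 230.1] [ 0.4369 -0.1006  0.034 ] tool [-0.03  0.05  1.34]
```

Call:
step_arm(targets="0 0.04 0.8 0; 0 0 1 0; 0 0 1 0; 0 0 1 0; 0 0 1 0; 0 0 0.8 0; 0 0 0.4 0; 0 0 0 0; 0 0 0 0")

```text
time_s: 13.42
tcp_pos: [0.4372, -0.1004, -0.0123]
ee_rot: [[-0.992, 0.126, -0.0], [0.126, 0.992, -0.0], [0.0, -0.0, -1.0]]
wrist_force: [-0.2, 0.8, -0.2]
gripper_width: 0.4
gripper_force: 0.0
```

Call:
step_arm(targets="0 0 0 0; 0 0 0 0; 0 0 0 0; 0 0 0 0; 0 0 0 0; 0 0 0 0; 0 0 0 0", claw=0.5)

```text
time_s: 14.0
tcp_pos: [0.4373, -0.1007, -0.012]
ee_rot: [[-0.992, 0.126, 0.001], [0.126, 0.992, 0.0], [-0.001, 0.0, -1.0]]
wrist_force: [0.3, -0.9, 2.0]
gripper_width: 0.154
gripper_force: 30.0
```

Call:
step_arm(targets="0 0 -1.2 0; 0 0 -2.3 0; 0 0 -2.2 0; -0.2 1.8 0 0; -0.34 3.4 0 0; -0.34 3.4 0 0; -0.34 3.4 0 0; -0.34 3.4 0 0; -0.34 3.4 0 0; -0.34 3.4 0 0; 0 0.5 0 0; 0 0 0 0")

```text
time_s: 15.0
tcp_pos: [0.4882, 0.1235, 0.0445]
ee_rot: [[-0.992, 0.123, 0.0], [0.123, 0.992, 0.0], [-0.0, 0.0, -1.0]]
wrist_force: [-0.3, 0.5, -0.3]
gripper_width: 0.157
gripper_force: 30.0
```

Call:
step_arm(targets="0 0 0 0; 0 0 0 0")

```text
time_s: 15.17
tcp_pos: [0.487, 0.1205, 0.0444]
ee_rot: [[-0.992, 0.127, -0.001], [0.127, 0.992, -0.001], [0.001, -0.001, -1.0]]
wrist_force: [-0.6, 0.3, 0.1]
gripper_width: 0.155
gripper_force: 30.0
```

```bash
python3 - <<'E'
from h import *
s,w=snap("wrist","w10");print(s["time_s"],np.round(s["tcp_pos"],4),s["gripper_width"],s["gripper_force"])
print("a expected px",proj(w,[.4878,.1212,.03],s))
G=cv2.cvtColor(w["frame"],cv2.COLOR_BGR2GRAY)[206:260:3,282:354:3]//10
print("\n".join("".join(f"{v:3d}" for v in r) for r in G))
E
```

```text
15.1667 [0.487  0.1205 0.0444] 0.15491230785569174 29.965208172798157
a expected px [316.85268686 230.11881391]
 21 23 24 24 24 23 23 23 24 23 23 23 22 21 21 21 21 21 21 21 20 21 21 21
 24 23 23 24 23 24 24 24 24 24 24 23 23 21 21 21 21 21 21 21 21 21 21 22
 24 23 24 24 24 23 24 24 24 23 23 23 23 22 22 21 21 21 21 21 21 21 22 23
 23 23 24 24 24 23 23 24 23 22 18 17 17 16 17 20 21 21 21 21 21 21 23 23
 23 23 23 23 23 23 23 23 18 14 14 17 17 17 17 16 18 20 20 20 22 22 23 23
 23 23 23 23 23 23 23 18 14 14 14 17 18 17 17 17 17 19 21 21 22 23 23 23
 24 24 23 23 24 23 21 14 14 14 14 14 16 17 18 17 17 18 23 23 23 23 23 23
 23 23 23 23 23 23 17 12 13 13 13 13 14 20 20 20 20 15 22 23 23 23 23 23
 24 23 23 23 23 23 16 10 13 13 14 20 20 20 20 20 18 13 22 23 23 23 23 23
 24 23 23 23 23 23 17  9 10 13 21 21 21 21 21 19 14 14 22 23 23 23 23 23
 24 24 24 24 24 23 21 11 11 11 16 18 18 18 16 14 13 18 23 23 23 23 23 23
 24 21 17 19 23 24 23 16 13 15 15 15 15 15 15 14 15 22 23 23 20 17 21 23
 23  7  0  4 15 15 15 18 16 15 16 16 15 14 15 14 19 15 15 15  6  1  4 22
 22  4  1  0  2  3  2 17 20 19 17 16 15 14 14 17 20  4  2  2  1  1  1 20
 18  2  1  1  2  2  2 17 21 21 21 21 19 15 13 13 17  3  2  2  2  1  1 15
 14  1  1  1  3  2  2 17 21 22 22 22 22 19 14 12 10  2  2  2  2  1  1 10
  8  0  1  1  2  2  2 17 22 22 22 22 22 21 17 13  9  2  2  3  2  1  1  5
  4  1  2  1  3  2  2 18 22 22 23 23 22 19 18 14 10  2  2  2  1  1  1  2
```

Call:
step_arm(targets="0 0 0.5 0; 0 0 0.7 0; 0 0 0.7 0; 0 0 0.7 0; 0 0 0.6 0; 0 0 0.5 0; 0 0 0.3 0; 0 0 0.25 0; 0 0 0 0; 0 0 0 0")

```text
time_s: 16.05
tcp_pos: [0.488, 0.1217, 0.0022]
ee_rot: [[-0.992, 0.126, 0.0], [0.126, 0.992, -0.0], [-0.0, -0.0, -1.0]]
wrist_force: [0.8, 0.2, -0.2]
gripper_width: 0.16
gripper_force: 30.0
```

Call:
step_arm(targets="0 0 0 0; 0 0 0 0; 0 0 0 0; 0 0 0 0; 0 0 -0.8 0; 0 0 -2.3 0; 0 0 -2.6 0; 0 0 -1.6 0; 0 0 0 0; 0 0 0 0", claw=2.7)

```text
time_s: 16.88
tcp_pos: [0.4885, 0.1221, 0.0767]
ee_rot: [[-0.992, 0.126, 0.003], [0.126, 0.992, 0.002], [-0.002, 0.002, -1.0]]
wrist_force: [-0.4, 0.2, -0.4]
gripper_width: 0.305
gripper_force: 0.0
```

```bash
python3 - <<'E'
from h import *
s,w=snap("wrist","w11");print(s["time_s"],np.round(s["tcp_pos"],4),s["gripper_width"])
print("a cap px",proj(w,[.488,.1215,.047],s),"b cap",proj(w,[.4943,.169,.047],s),"c cap",proj(w,[.4998,.2155,.063],s))
B=w["frame"].astype(int);m=((B[...,1]-B[...,2]>40)).astype(np.uint8);n,l,st,ce=cv2.connectedComponentsWithStats(m)
for i in range(1,n):
    if st[i,4]>60: print("green",st[i],ce[i].round(1),at(w,*ce[i],.047,s).round(4))
G=cv2.cvtColor(w["frame"],cv2.COLOR_BGR2GRAY)
m=(G[150:245,340:560]<75).astype(np.uint8);n,l,st,ce=cv2.connectedComponentsWithStats(m)
for i in range(1,n):
    if 80<st[i,4]<2000: p=ce[i]+[340,150];print("dark",st[i],p.round(1),at(w,*p,.047,s).round(4),at(w,*p,.063,s).round(4))
E
```

```text
16.8833 [0.4885 0.1221 0.0767] 0.30479198790856554
a cap px [314.55420019 220.34491509] b cap [388.05800537 220.75289614] c cap [470.00982285 228.65757969]
green [307 211  19  18 247] [315.8 219.8] [0.4877 0.1223 0.047 ]
dark [145   0  12  27 205] [490.6 162.4] [0.464  0.2351 0.047 ] [0.4604 0.2276 0.063 ]
dark [ 39  63  18  17 251] [387.7 220.9] [0.4944 0.1688 0.047 ] [0.4885 0.1661 0.063 ]
dark [110  62  35  31 819] [467.1 227.1] [0.5052 0.2201 0.047 ] [0.4986 0.2138 0.063 ]
```

Call:
step_arm(targets="0 1.6 0 0; 0 3 0 0; 0 3 0 0; 0 1.85 0 0; 0 0 0 0; 0 0 0 0; 0 0 0 0", claw=3.8)

```text
time_s: 17.52
tcp_pos: [0.4989, 0.2145, 0.0743]
ee_rot: [[-0.992, 0.126, -0.002], [0.126, 0.992, -0.001], [0.002, -0.002, -1.0]]
wrist_force: [0.5, 0.3, 0.1]
gripper_width: 0.44
gripper_force: 0.0
```

```bash
python3 - <<'E'
from h import *
s,w=snap("wrist","w12");print(s["time_s"],np.round(s["tcp_pos"],4),s["gripper_width"])
G=cv2.cvtColor(w["frame"],cv2.COLOR_BGR2GRAY)
m=(G[190:244,280:354]<75).astype(np.uint8);n,l,st,ce=cv2.connectedComponentsWithStats(m)
for i in range(1,n):
    if 80<st[i,4]: p=ce[i]+[280,190];print("dark",st[i],p.round(1),at(w,*p,.063,s).round(4))
print(proj(w,[.4995,.2155,.063],s))
G=G[200:260:3,276:360:3]//10
print("\n".join("".join(f"{v:3d}" for v in r) for r in G))
E
```

```text
17.5167 [0.4989 0.2145 0.0743] 0.4404327463844363
dark [ 25  25  30  29 706] [319.3 229.7] [0.4984 0.2168 0.063 ]
[317.30713633 231.5967557 ]
 24 24 24 24 24 24 24 24 24 24 24 21 17 16 16 16 15 16 20 22 23 22 23 22 23 24 24 24
 24 24 24 24 24 24 24 24 24 23 18 16 16 16 16 16 16 15 15 18 22 22 22 22 22 24 24 24
 24 24 24 24 24 24 24 24 24 18 16 16 16 16 16 16 16 15 15 14 19 22 22 22 23 24 24 23
 24 24 24 24 24 24 24 24 22 15 16 16 16 17 17 17 16 16 15 14 16 22 22 23 24 24 24 23
 24 24 24 24 24 24 24 24 18 15 16 17 17 17 17 17 17 17 15 14 15 21 23 24 24 24 24 23
 24 24 24 24 24 24 24 24 15 14 16 17 14  8  6  6 10 15 16 13 13 18 24 24 24 24 24 23
 24 24 24 24 24 24 24 24 15 14 17 10  3  2  3  2  2  4 11 13 12 21 24 24 24 24 24 23
 24 24 24 24 24 24 24 24 18 14 11  2  4  5  6  6  5  4  3 10 12 22 24 24 24 24 24 23
 24 24 24 24 24 24 24 24 22 13  5  5  6  7  7  7  7  7  4  6 12 19 24 24 24 24 24 23
 24 24 24 24 24 24 24 24 23 15  4  6  6  7  6  7  6  6  6  4 13 18 24 24 24 24 24 23
 24 24 24 24 24 24 24 24 24 17  6  6  6  7  7  7  6  7  6  5 16 18 19 24 24 24 24 22
 24 24 24 24 24 24 24 24 24 22  6  6  6  7  6  6  6  6  6  6 16 18 18 24 24 24 24 22
 24 24 24 24 24 24 24 24 24 22  7  6  6  6  6  6  6  6  6  7 18 18 18 23 24 24 24 22
 24 24 24 24 24 24 24 24 24 24 11  6  6  6  6  5  6  6  6 13 18 18 18 23 23 23 24 21
 16 23 24 24 24 24 24 24 24 24 22  8  6  6  6  6  6  5  8 17 18 18 18 18 11 12 23 15
  6 23 24 24 24 24 24 24 24 24 24 23 13  7  6  6  6 11 17 18 18 18 18 15 10 10 22  9
  5 23 24 24 24 24 24 24 24 24 24 24 24 23 19 16 17 18 18 18 18 18 18 20 21 22 24  8
  3 17 19 19 19 19 19 19 19 19 20 20 20 20 19 17 16 16 16 16 16 16 16 17 21 21 20  6
  2 13 14 14 14 14 14 14 14 15 15 15 15 15 15 14 15 14 14 14 14 14 14 14 14 15 14  4
  2 12 14 15 14 14 14 14 15 14 15 15 15 15 14 15 14 14 15 14 14 14 15 14 15 14 13  3
```

Call:
step_arm(targets="0.08 0.08 0.8 0; 0 0 1.2 0; 0 0 1.2 0; 0 0 1.2 0; 0 0 1 0; 0 0 0.7 0; 0 0 0 0; 0 0 0 0; 0 0 0 0")

```text
time_s: 18.32
tcp_pos: [0.4996, 0.2165, 0.0147]
ee_rot: [[-0.992, 0.126, 0.001], [0.126, 0.992, 0.001], [-0.001, 0.001, -1.0]]
wrist_force: [0.5, -0.5, -0.1]
gripper_width: 0.436
gripper_force: 0.0
```

Call:
step_arm(targets="0 0 0 0; 0 0 0 0; 0 0 0 0; 0 0 0 0; 0 0 0 0; 0 0 0 0", claw=1.5)

```text
time_s: 18.82
tcp_pos: [0.4994, 0.2165, 0.0146]
ee_rot: [[-0.992, 0.126, 0.001], [0.126, 0.992, 0.0], [-0.001, 0.0, -1.0]]
wrist_force: [-0.0, -1.2, 2.4]
gripper_width: 0.228
gripper_force: 30.0
```

Call:
step_arm(targets="0 0 -0.5 0; 0 0 -0.5 0; 0 0 0 0; 0.3 0 0 0; 0.3 0 0 0; 0.3 0 0 0; 0.3 0 0 0; 0.2 0 0 0; 0 0 0 0; 0 0 0 0")

```text
time_s: 19.65
tcp_pos: [0.486, 0.2188, 0.0249]
ee_rot: [[-0.992, 0.126, 0.002], [0.126, 0.992, 0.001], [-0.002, 0.002, -1.0]]
wrist_force: [4.3, -0.1, 4.7]
gripper_width: 0.235
gripper_force: 30.0
```

```bash
python3 - <<'E'
from h import *
s,w=snap("wrist","w13");print(s["time_s"],np.round(s["tcp_pos"],4),np.round(s["wrist_force"],1),np.round(s["moment"],2),s["gripper_width"])
_,sc=snap("scene","s13");_,t=snap("top","t13")
for n,p in dict(c=[.5006,.2168,.03],grip=np.array(s["tcp_pos"])+[0,0,.045]).items():print(n,proj(w,p,s),proj(sc,p),proj(t,p))
G=cv2.cvtColor(w["frame"],cv2.COLOR_BGR2GRAY)[206:284:3,273:363:3]//10
print("\n".join("".join(f"{v:3d}" for v in r) for r in G))
E
```

```text
19.65 [0.486  0.2188 0.0249] [ 4.3 -0.1  4.7] [ 0.01 -1.16 -0.03] 0.2348386285718365
c [315.12209915 265.24470136] [272.17413942 194.7560767 ] [252.51648813 208.13134789]
grip [315.22066554 274.42968763] [267.21478684 184.60447302] [249.68653407 211.11391907]
 19 18 19 18 18 18 18 18 19 18 18 18 18 19 18 18 19 19 19 18 18 18 18 18 18 18 18 18 19 18
 18 18 19 18 18 18 18 18 18 19 18 19 18 19 19 18 19 19 19 18 18 18 18 18 18 18 18 18 18 18
 17 17 17 17 17 17 17 17 17 17 17 17 17 18 17 17 18 18 18 18 18 18 17 18 18 18 18 18 18 18
 16 15 16 16 16 16 16 16 16 16 16 16 16 16 16 16 16 16 16 16 16 16 16 16 16 16 16 16 16 17
 16 16 16 16 16 16 16 16 16 16 16 16 16 16 16 16 16 16 16 16 16 16 16 16 16 16 16 16 16 17
 16 16 16 16 16 16 16 16 16 16 16 16 16 16 16 16 16 16 16 16 17 16 17 16 16 16 16 16 16 16
 18 18 18 18 18 18 18 17 17 17 17 17 17 17 17 17 17 17 17 17 17 17 16 17 17 17 17 17 17 17
 24 24 24 24 24 24 24 24 24 23 22 22 22 22 22 22 22 22 22 22 22 22 22 22 22 22 23 22 22 22
 24 24 24 24 24 24 24 24 24 23 23 22 22 23 23 23 23 23 23 23 23 23 23 23 23 23 21 16 21 23
 24 24 24 24 24 24 24
[... 825 characters left out ...]
  5  7  7  7  6  6  7  6  7  7  7  6  5  3  2  3  2  2  1  2  1
  2  1  2  2  3  3  3  2  9  6  6  6  7  6  7  6  6  7  6  7  6  5  1  2  3  2  2  0  2  1
  1  1  1  2  2  2  2  1  4  5  6  6  6  6  6  6  6  6  6  6  6  6  2  2  2  2  2  2  0  1
  1  1  2  3  3  2  1  3  6  5  6  6  6  6  6  6  6  6  6  6  6  5  1  2  2  2  3  2  2  1
  1  2  2  3  3  3  2  1  5  5  6  6  6  6  6  6  6  6  6  6  6  5  2  2  3  2  3  3  1  1
  1  2  2  2  2  2  1  2 11  5  6  6  6  6  6  6  6  6  6  6  6  5  2  2  2  2  3  2  2  1
  0  1  2  3  3  2  2  2 11  7  5  6  6  6  6  6  6  6  6  6  6  9  3  2  3  3  3  2  2  1
  3  4  4  3  4  4  3  3 12 10  4  5  5  6  6  5  5  5  5  5  5 11  5  4  4  4  4  4  4  4
```

Call:
step_arm(targets="0 0 -1 0; 0 0 -2.5 0; 0 0 -3 0; 0 0 -2 0; -0.5 -1.8 -1 0; -1 -3.4 -1.3 0; -1 -3.4 -1.3 0; -1 -3.4 -1.3 0; -1 -3.4 -1.3 0; -1 -3.4 -1.3 0; -1 -3.4 -1.3 0; -1 -3.4 -1.3 0")

```text
time_s: 20.8
tcp_pos: [0.5241, -0.0468, 0.2095]
ee_rot: [[-0.992, 0.127, -0.007], [0.127, 0.992, 0.001], [0.007, -0.0, -1.0]]
wrist_force: [0.9, 0.4, 0.2]
gripper_width: 0.236
gripper_force: 30.0
```

Call:
step_arm(targets="-1 -3.4 -1.3 0; -1 -3.4 -1.3 0; -1 -3.4 -1.3 0; -1 -3.4 -1.3 0; -1 -3.4 -1.3 0; -1 -3.4 -1.3 0; -0.6 -2 -0.8 0; -0.2 -1 -0.4 0; 0 0 0 0; 0 0 0 0; 0 0 0 0; 0 0 0 0")

```text
time_s: 21.8
tcp_pos: [0.5647, -0.2843, 0.2996]
ee_rot: [[-0.992, 0.125, -0.002], [0.125, 0.992, 0.001], [0.002, 0.001, -1.0]]
wrist_force: [-0.0, 0.1, -0.4]
gripper_width: 0.23
gripper_force: 30.0
```

```bash
python3 - <<'E'
from h import *
s,w=snap("wrist","w14");print(s["time_s"],np.round(s["tcp_pos"],4),np.round(s["joints"],1),s["gripper_width"],s["gripper_force"])
_,sc=snap("scene","s14");_,t=snap("top","t14");_,d=pickle.load(open("c0.pkl","rb"))
e1,d1=ray(d["top"],428.3,161.3);e2,d2=ray(d["scene"],462,237.7)
k=np.linalg.lstsq(np.c_[d1,-d2],e2-e1,rcond=None)[0];p,q=e1+k[0]*d1,e2+k[1]*d2;print("lens tri",p.round(4),q.round(4),proj(w,(p+q)/2,s))
A=cv2.resize(w["frame"][60:260,190:450],(780,600),interpolation=cv2.INTER_CUBIC);cv2.imwrite("pics/last.png",A)
G=cv2.cvtColor(w["frame"],cv2.COLOR_BGR2GRAY)[230:284:2,291:345:2]//5
print("\n".join("".join(f"{v:3d}" for v in r) for r in G))
E
```

```text
21.8 [ 0.5647 -0.2843  0.2996] [-12.1  20.1  12.7  -0.  -82.7 -85. ] 0.23038921974679424 29.98456513392739
lens tri [ 0.6206 -0.3166  0.0967] [ 0.6201 -0.3158  0.0963] [294.63412906 221.58670573]
 11 16 26 31 31 30 24 16 10 16 21 26 33 24 21 22 22 22 25 28 29 26 23 22 22 23 23
 16 11 10 15 17 15 11 10 15 21 23 33 29 19 23 25 25 25 26 27 27 28 27 28 28 29 28
 22 18 16 12 10 11 14 19 22 22 30 31 19 26 30 30 30 30 31 30 30 31 30 30 30 30 30
 34 26 22 20 20 20 22 23 23 26 33 21 20 29 31 30 30 30 30 30 30 30 30 30 31 30 30
 32 33 33 27 24 24 24 23 24 33 28 20 27 29 30 30 30 30 30 30 30 30 30 31 30 31 30
 28 30 33 33 32 31 27 24 29 32 27 27 28 28 27 28 29 29 30 30 30 30 30 30 30 30 30
 18 17 22 31 34 35 32 29 32 30 29 28 29 29 28 27 27 28 29 30 31 30 30 29 22 20 19
  5  5 16 28 29 31 30 31 31 30 30 30 30 30 29 29 28 27 27 30 30 30 30 27 11  7  5
  5  6 16 29 30 29 29 30 31 31 31 29 30 29 29 30 30 29 28 28 29 30 31 28 11  5  4
  5  6 16 30 31 30 30 32 30 29 26 18 18 14 16 19 21 28 29 28 28 29 30 27 11  6  6
  6  4 17 33 37 36 33 32 23 12  9  8  7  8  8  6  8 14 19 24 28 28 30 27 11  6  5
  
[... 609 characters left out ...]
13 13 13 13 13 13 14 13 13 12 12  8  4  4  5
  4  3  5  5  9 12 13 13 12 12 13 12 13 13 13 13 12 13 13 13 13 12 12  8  5  4  4
  4  4  7 10  9 12 13 12 13 12 12 13 12 12 12 13 12 13 12 12 13 12 12  9  4  3  5
  5  3 10 12  9 12 12 12 12 12 13 13 12 13 13 11 12 12 13 13 13 12 12  9  4  4  4
  4  4  7  9  9 12 12 12 12 11 12 12 12 12 13 12 12 11 12 11 12 13 12  8  4  4  5
  2  4  9 15 11 12 12 12 12 12 12 12 12 12 12 12 12 12 12 11 12 12 11  6  4  3  5
  2  5 11 25 15  9  9 12 11 12 12 12 12 12 12 12 12 11 12 11 12 12 11 12  6  2  6
  5  5 20 36 21  8  8 11 12 12 11 12 12 12 12 12 12 12 12 12 12 11 20 33 14  5  5
 11 10 16 25 19 12 11 12 12 11 11 12 12 12 12 12 12 11 13 11 12 11 17 24 13 10 10
```

View pics/last.png

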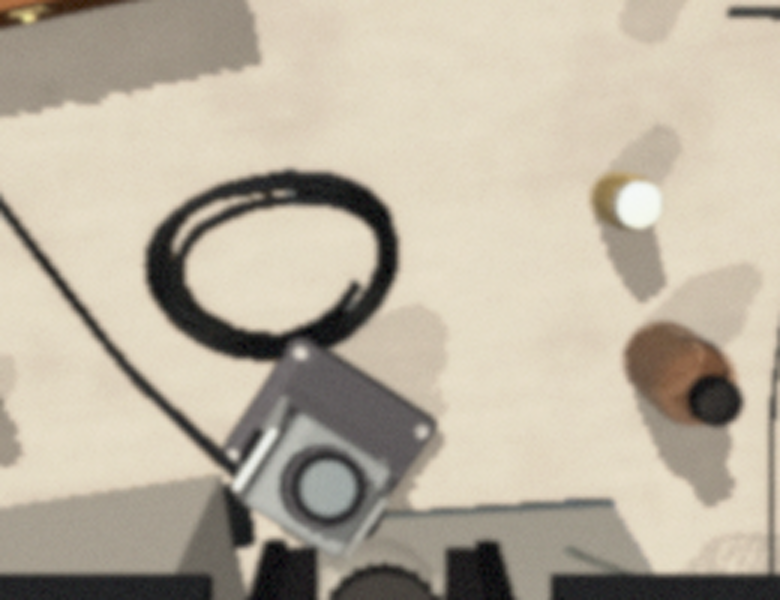

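Last picture: camera stand at crop (330,450), lens glass centre (328,488) i.e. pixel (299.3,222.7); base-plate screws at (300,352), (422,432) and (233,453) give its heading. White-capped vial and dropper bottle stand untouched; the cap of the held vial shows at the bottom.

```bash
cat > tgt.py <<'E'
from h import *
s,w=pickle.load(open("w14.pkl","rb"));_,d=pickle.load(open("c0.pkl","rb"))
P=lambda x,y:(190+x/3-.33,60+y/3-.33)
S=[at(w,*P(*p),.0165,s) for p in((300,352),(422,432),(233,453))]
if __name__=="__main__":
    print([q.round(4) for q in S],[np.linalg.norm(S[i]-S[0]).round(4) for i in(1,2)])
e=S[1]-S[0];e2=S[2]-S[0]
az1=np.degrees(np.arctan2(e[1],e[0]))+90;az2=np.degrees(np.arctan2(-e2[1],-e2[0]))
def tri(L):
    A=np.zeros((3,3));b=np.zeros(3)
    for (o,v),wt in L:
        v=v/np.linalg.norm(v);M=(np.eye(3)-np.outer(v,v))*wt;A+=M;b+=M@o
    return np.linalg.solve(A,b)
rw=ray(w,*P(328,488),s);rt=ray(d["top"],428.3,161.3);rs=ray(d["scene"],462,237.7)
if __name__=="__main__":
    print("az",az1%360,az2%360)
    print("wrist+scene",tri([(rw,1),(rs,1)]).round(4),"wrist+top",tri([(rw,1),(rt,1)]).round(4),"all",tri([(rw,4),(rt,1),(rs,1)]).round(4))
    for z in(.09,.1):print(z,at(w,*P(328,488),z,s).round(4))
    for n in("top","scene"):
        c=d[n];u,v=np.round(proj(c,tri([(rw,4),(rt,1),(rs,1)]))).astype(int);print(n,u,v)
        print(cv2.cvtColor(c["frame"],cv2.COLOR_BGR2GRAY)[v-9:v+10,u-10:u+11]//10)
E
python3 tgt.py
```

```text
[array([ 0.5831, -0.3224,  0.0165]), array([ 0.627 , -0.2722,  0.0165]), array([ 0.6262, -0.3599,  0.0165])] [np.float64(0.0667), np.float64(0.0572)]
az 138.8196330222603 139.01874944520264
wrist+scene [ 0.624  -0.313   0.0927] wrist+top [ 0.6128 -0.3089  0.1255] all [ 0.6222 -0.3129  0.095 ]
0.09 [ 0.6241 -0.3119  0.09  ]
0.1 [ 0.6207 -0.311   0.1   ]
top 427 161
[[12 12 12 10  9 13 14 12  9  9 10 10 11 12 13 13 15 13 10  6  5]
 [10  9  9  6  8 14 11 10 10 10 10 10 10 10 14 15 18 16  8  3  3]
 [ 7  6  4  6 12 13  8  9 10 10 10 10  9 10 13 16 18 18  9  3  2]
 [ 6  4  6 12 12  9  8  9  8  9  8  8  8  8 10 12 15 18 14  6  2]
 [ 6  5 13 12  8  8  9  9  6  6  5  4  5  5  7  9 11 15 16  7  3]
 [ 6  8 14  9  8  9  8  6  4  6  6  8  8  6  4  7 10 11 12  6  4]
 [ 6  8 10  8  9  8  6  4  7 11 11 12 12 10  6  5  9 10 10  8 10]
 [ 7  7  7  9  9  7  5  5 11 13 13 13 13 13  8  4  7  9 10 10 11]
 [ 7  7  8  9  8  6  4  6 13 13 13 13 13 13 11  5  5  9 10 10  9]
 [ 6  8  9  9  8  6  3  7 13 13 13 13 13 13 12  5  5  9 10  9  8]
 [ 7  8  8  9  9  7  4  6 13 13 13 13 13 13  9  4  6  9  9  8 10]
 [ 8  7
[... 1090 characters left out ...]
12 12 12 12 12 11  9  5  4  8 12 14 15]
 [14 14 14 10  5  5  9 11 12 12 12 11 11 10  7  3  3  6 10 13 14]
 [14 14 13 10  5  3  5  8  9 10 10  9  8  6  4  2  3  4  8 12 14]
 [12 11 10  7  4  2  2  4  5  6  5  5  4  3  2  3  3  4  6  9 13]
 [ 9  8  7  5  3  2  2  2  2  2  2  2  2  2  3  3  3  3  4  7 10]
 [ 8  7  7  5  3  2  2  3  3  3  3  3  3  3  3  3  2  2  3  6  9]
 [ 7  6  7  5  3  2  2  2  3  3  3  3  3  2  2  2  1  1  3  6  8]
 [ 8  6  6  6  3  1  1  2  2  2  2  2  2  1  1  1  1  1  4  7  8]
 [10  7  6  6  5  2  1  1  1  1  1  1  1  1  1  1  1  3  6  8  8]
 [11  6  6  6  6  4  2  1  1  1  1  1  1  1  1  2  3  5  7  8  8]
 [11  6  5  6  6  6  4  3  2  2  2  2  2  2  3  4  6  7  8  8  8]]
```

Call:
step_arm(targets="0 0 0 5; 0 0 0 6.8; 0 0 0 6.8; 0 0 1 6.8; -0.4 0.3 1.5 6.5; -0.6 0.5 2 2; -0.7 0.5 2 0; -0.6 0.4 2 0; 0 0 1 0; 0 0 0 0; 0 0 0 0; 0 0 0 0")

```text
time_s: 22.95
tcp_pos: [0.5942, -0.2876, 0.2071]
ee_rot: [[-0.753, 0.658, 0.002], [0.658, 0.753, -0.001], [-0.003, 0.001, -1.0]]
wrist_force: [-0.2, -0.3, 0.3]
gripper_width: 0.233
gripper_force: 30.0
```

```bash
cat > fit.py <<'E'
from h import *
def circ(th,h,r,piv=-.0444,hp=.047,n=181):
    a=np.linspace(0,2*np.pi,n);c,sn=np.cos(th),np.sin(th)
    x,y,z=r*np.cos(a),r*np.sin(a),np.full(n,h-hp)
    return np.c_[x*c+z*sn,y,piv-(-x*sn+z*c)]      # tool coords
def tp(w,P):
    T=np.array(w["tool_from_camera"]);q=(P-T[:3,3])@T[:3,:3];return np.c_[w["cx"]+f(w)*q[:,0]/q[:,2],w["cy"]+f(w)*q[:,1]/q[:,2]]
E
python3 - <<'E'
from fit import *
import tgt
rw,rt=tgt.rw,ray(tgt.d["top"],428,161);rs=ray(tgt.d["scene"],461.2,235.8)
rt=(rt[0]+[0,.0036,0],rt[1])
print("L",tgt.tri([(rw,1),(rs,1)]).round(4),tgt.tri([(rt,1),(rs,1)]).round(4),tgt.tri([(rw,4),(rt,1),(rs,1)]).round(4))
s,w=snap("wrist","w15");print(s["time_s"],np.round(s["tcp_pos"],4),np.round(s["ee_rot"],3).tolist(),np.round(s["joints"],1),s["gripper_force"])
snap("scene","s15")
for d in(14,16,18,20,22,24):
    t=np.radians(d);print(d,[(n,tp(w,circ(t,h,r))[:,1].min().round(1),tp(w,circ(t,h,r))[:,0].min().round(1)) for n,h,r in(("base",0,.012),("sh",.040,.012),("cb",.043,.010),("ct",.051,.010))])
for tag in("w13","w14","w15"):
    G=cv2.cvtColor(pickle.load(open(tag+".pkl","rb"))[1]["frame"],cv2.COLOR_BGR2GRAY)
    print(tag);print("\n".join(" ".join(f"{v:3d}" for v in r) for r in G[230:254,297:341:2]))
E
```

```text
L [ 0.6215 -0.3117  0.0988] [ 0.6213 -0.3121  0.099 ] [ 0.6212 -0.3114  0.0989]
22.95 [ 0.5942 -0.2876  0.2071] [[-0.753, 0.658, 0.002], [0.658, 0.753, -0.001], [-0.003, 0.001, -1.0]] [ -11.8   24.9    7.1    0.   -72.  -119.3] 29.984541214071214
14 [('base', np.float64(235.3), np.float64(295.0)), ('sh', np.float64(245.8), np.float64(289.8)), ('cb', np.float64(251.0), np.float64(293.6)), ('ct', np.float64(254.1), np.float64(292.5))]
16 [('base', np.float64(238.0), np.float64(295.0)), ('sh', np.float64(246.1), np.float64(289.8)), ('cb', np.float64(251.2), np.float64(293.6)), ('ct', np.float64(253.6), np.float64(292.5))]
18 [('base', np.float64(240.8), np.float64(295.0)), ('sh', np.float64(246.6), np.float64(289.8)), ('cb', np.float64(251.4), np.float64(293.6)), ('ct', np.float64(253.2), np.float64(292.5))]
20 [('base', np.float64(243.5), np.float64(294.9)), ('sh', np.float64(247.0), np.float64(289.8)), ('cb', np.float64(251.7), np.float64(293.6)), ('ct', np.float64(252.8), np.float64(292.5))]
22 [('base', np.float64(246.3), np.float64(294.9)), ('sh', np.float64(247.5), np.float64(289.
[... 5934 characters left out ...]
 199 191 187 171 153 139 121 110 110 100 106 116 118 122 130 130 134 143 155 132  57
184 198 192 193 190 175 153 129 102 102  87 103 117 119 133 137 132 139 160 180 151  58
184 195 195 194 197 182 151 115  73  68  57  73  87  94 131 145 137 148 178 196 156  59
183 196 198 198 199 165 115  75  38  32  32  33  40  59 106 139 142 160 181 197 156  58
180 195 199 201 191 136  68  44  35  27  29  40  34  36  71 105 139 169 175 190 157  56
178 195 199 190 160  94  42  38  36  35  37  43  42  35  41  63 117 163 168 176 148  47
170 194 196 162 108  56  46  51  51  34  38  45  41  42  39  34  84 147 157 161 139  50
168 193 190 127  62  44  56  62  58  40  44  48  42  45  42  42  61 107 135 159 132  46
```

Call:
step_arm(targets="-0.14 0 0.7 0; 0 0 0.9 0; 0 0 0.9 0; 0 0 0.9 0; 0 0 0.7 0; 0 0 0.5 0; 0 0 0.3 0; 0 0 0.2 0; 0 0 0 0; 0 0 0 0; 0 0 0 0; 0 0 0 0")

```text
time_s: 24.05
tcp_pos: [0.595, -0.2884, 0.1548]
ee_rot: [[-0.753, 0.658, 0.001], [0.658, 0.753, -0.0], [-0.001, 0.0, -1.0]]
wrist_force: [0.0, -0.4, 0.3]
gripper_width: 0.234
gripper_force: 30.0
```

```bash
python3 - <<'E'
from fit import *
s,w=snap("wrist","w16");print(s["time_s"],np.round(s["tcp_pos"],4),np.round(s["wrist_force"],1),s["gripper_force"],s["gripper_width"])
print("rem",move(s,[.5951,-.2887,.1554]))
snap("scene","s16");snap("top","t16")
G=cv2.cvtColor(w["frame"],cv2.COLOR_BGR2GRAY);print("\n".join(" ".join(f"{v:3d}" for v in r) for r in G[222:254,293:345:2]))
E
```

```text
24.05 [ 0.595  -0.2884  0.1548] [ 0.  -0.4  0.3] 29.984317204653053 0.2337610234177489
rem (array([-0.02, -0.02, -0.06]), 0, np.float64(48.9))
 70  79  97  99 101 101 101 101 101 103 102  99 101 100 100 102  99 103  98 100  98  98  99  98 120 165
 65  69  87 101 105 101  99 100 101  99 101 102  99  98 102  99 103 102 102  97 101  97 101  98 114 163
 72  73  84  94 102 101 102  98 102 103  99 103  99  97 100 103 100 100  98  98  99 103 100  97 112 161
103 103 104 111 114 115 116 114 112 115 111 114 113 112 112 113 110 110 111 110 110 113 110 109 115 159
146 145 142 145 142 147 143 142 143 146 143 143 141 140 140 141 141 139 143 139 140 136 140 141 131 146
174 175 168 166 170 168 172 169 169 165 165 165 163 164 163 162 164 160 162 161 162 163 163 164 150 130
194 192 181 179 183 180 183 183 179 179 178 177 179 176 178 174 177 178 176 174 176 178 177 182 166 120
203 202 193 187 185 189 187 190 187 185 182 183 183 187 184 181 183 185 183 186 185 186 184 193 173 121
199 203 200 190 187 190 190 187 189 186 180 176 178 185 187 187 183 185 185 186 188 189 185 192 174 125
203 205 201 190 189 1
[... 1670 characters left out ...]
 197 195 186 157 168 148 152 170 163 181 165 100  75  54  77  80  36  28  28
 29  53  91  97 108 157 198 189 179 154 106 112  90 100 116 125 172 170 116  79  63  76  77  39  34  33
 34  55  94 104 119 175 198 169 130 101  57  55  43  46  63  80 138 158 120  85  73  87  78  39  27  32
 27  50  99 108 129 186 192 136  76  52  41  36  30  32  31  45  84 116  99  87  79  88  76  33  32  21
 33  54 104 110 134 180 161  94  41  43  42  36  35  34  41  40  46  62  72  85  87  86  75  34  28  19
 21  56 105 115 141 155 108  55  45  46  42  43  40  39  42  41  38  38  52  79  83  91  74  32  19  18
 28  58 108 113 141 125  55  45  56  53  44  47  45  42  46  43  36  36  38  62  79  97  77  31  23  24
```

Call:
step_arm(targets="0.08 0 -0.05 0; 0 0 0 0; 0 0 0 0; 0 0 0 0; 0 0 0 0; 0 0 0 0; 0 0 0 0; 0 0 0 0; 0 0 0 0; 0 0 0 0")

```text
time_s: 25.03
tcp_pos: [0.5942, -0.2878, 0.1548]
ee_rot: [[-0.753, 0.658, 0.0], [0.658, 0.753, 0.0], [0.0, 0.0, -1.0]]
wrist_force: [0.5, 0.3, -0.5]
gripper_width: 0.232
gripper_force: 30.0
```

```bash
python3 - <<'E'
from h import *
from station import r
s,t=snap("top","t17");print(s["time_s"],np.round(s["tcp_pos"],4),np.round(s["joint_velocities"],2),s["gripper_force"])
_,d=pickle.load(open("c0.pkl","rb"))
for n,p in dict(tape=(.489,.388,.019),other=(.533,-.175,.04),drop=(.613,-.163,.06)).items():
    u,v=np.round(proj(t,p)).astype(int);print(n,cv2.absdiff(t["frame"],d["top"]["frame"])[v-10:v+10,u-10:u+10].mean().round(1))
for n,p in dict(a=(.488,.1215,.047),b=(.4943,.169,.047)).items():
    u,v=np.round(proj(t,p)).astype(int);print(n,t["frame"][v-1:v+2,u-1:u+2].mean((0,1)).round())
print(r.finish_job())
E
```

```text
25.0333 [ 0.5942 -0.2878  0.1548] [-0.05 -0.04  0.14  0.01 -0.04  0.1 ] 29.984392950864276
tape 3.4
other 29.9
drop 42.3
a [ 82. 118.  69.]
b [60. 63. 65.]
the job is handed in; nothing more can be done
None
```

I handed the job in at 25 s: both small vials stand in their bores, and the tall vial is held motionless about 6 cm in front of the lens, centred to roughly 1–2 mm and tilted an estimated 18–20° against the 20° asked; the final top-view check confirmed the tape roll, but the arm probably blocked its view of the other vial and dropper bottle, which I last saw standing shortly before the final approach.

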